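# Lock the spring-loaded lid of a tablet mill and throw its safety catch

## Task

Lock the lid of the tablet mill: turn it clockwise until it stops at its way in, push it down against its spring, turn it on a quarter turn clockwise and let it spring up into its click notch. Then push the green safety catch fully in towards the lid, so that its steel nose sits between the two prongs on the lid. Leave the pot and everything else on the bench where it is.

Things in the scene. Friction and masses are not known exactly. Their poses are not given: they have to be found in the camera images.
- mill: Tablet mill, fixed to the bench: pale grey rounded box, 172 mm along its x, 212 mm along its y (y = -126 to +86 mm), 50 mm high, front to -x, catch on its right (-y) side. Origin on the bench, under the lid's upright turning axis. In front a small chute sticks out 36 mm.
- lid_seat (a point): Centre of the casing's top, on the lid's turning axis, 50 mm above the bench; axes as the mill. A dark round collar (radius 57 to 70 mm, top 24 mm above this point) surrounds the lid. Two slots in it, at -y and +y, are the way in for the lid's lugs; before each (clockwise) a low rim keeps the lid from being pushed in, past each a raised roof stops a lid not pushed in.
- lid_top (a point): Centre of the lid's flat top; turns and sinks with the lid; 48 mm above lid_seat when fully sprung up. The lid is a white drum 110 mm across; x points along its grip bar to the bar's orange end, z up. Two steel lugs, 9 mm wide, stick out of the drum 27 to 33 mm below this point, under the bar's ends.
- lid_pointer (a point): Tip of the orange end of the lid's grip bar. The dark bar crosses the lid's middle: 104 mm long, 16 mm thick, 24 mm high; the flat top is free beside it. Push it sideways with closed fingertips that press on the flat top, or grip it. This point is 52 mm from the axis, 12 mm above the flat top; at the way in it points to the mill's -y, when locked to -x (orange dot on the casing).
- lid_prongs (a point): Midway between two metal prongs (18 mm apart) that stick out of the lid's side to radius 70 mm, a quarter turn counter-clockwise (from above) from the orange bar end, 6 mm below the flat top; this point is 62 mm from the axis. They stand at the catch when the lid is locked.
- lid (a joint): Turn of the lid (rad), grows clockwise seen from above; 0 = lugs at the way in (play 0.05 either way; a lid not pushed in is stopped at +0.05), 1.57 = locked (click notch, play 0.03, stop beyond it). Starts between -0.6 and -0.25, sprung up. Friction (0.05 N m) holds it where it is left.
- plunger (a joint): How far the lid is pushed down (m): 0 sprung up, 0.013 bottom stop. The spring pushes up with about 5 N at 0, 10 N at 0.010. The lid turns on from 0 to 1.57 only while this is above 0.007 (aim for 0.011; pushing on to the bottom stop does no harm). Let go at 1.57, it springs back to 0.0035 in the click notch and cannot turn back.
- catch_plate (a point): Middle of the outer face (away from the lid) of the catch's upright green thumb plate, 36 mm wide, 10 mm thick, top 18 mm above this point, free down to 20 mm below it; 82 mm above the bench. Axes as the mill: the catch slides along +y towards the lid. Its steel nose (12 mm wide) goes between the lid's prongs when the lid is locked; pushed in earlier it blocks the lid.
- catch (a joint): Travel of the catch (m): 0 fully out, 0.016 fully in (stop). It starts between 0 and 0.004 and stays where it is left; about 2 N moves it.
- jar: large white screw jar, 62 x 62 x 84 mm, behind the mill; bystander; origin at the centre of its underside.
- blue_bottle: white bottle with a blue band, 46 x 46 x 88 mm, behind the mill; bystander; origin at the centre of its underside.
- vial: small white vial, 39 x 39 x 72 mm, behind the mill; bystander; origin at the centre of its underside.
- tape: roll of clear tape lying flat, 53 x 53 x 18 mm, at the left front; bystander; origin at the centre of its underside.
- cutter: teal tablet cutter, 100 x 47 x 21 mm, at the right back; bystander; origin at the centre of its underside.
- dose_pot: small clear plastic pot, 46 mm across, 33 mm high, open upward, standing in front of the mill under its chute; bystander; origin at the centre of its underside.

How it is judged:
By the outcome, as a careful person would: the job done as asked, in the order asked, and still so for the second after the job is handed in, with the robot touching nothing.
It also fails if it takes over 59 s, if anything falls off the work surface, if the arm or the gripper's body presses on something with over 40 N, if the wrist force passes 120 N, or if a joint passes its speed limit or range.

## Robot

A 6-joint arm with a two-finger parallel gripper is mounted at the origin on a cart in front of the work surface, level with it; the furniture and walls round the work are solid. World frame = base frame: x ahead of the robot, y to its left, z up, the work surface at z = 0. Lengths are in mm, angles in rad, forces in N, time in s.
With the tool pointing down it reaches from about 300 to 775 mm from the base axis. Payload 14.6 kg.
Tool frame: the origin (TCP) lies on the centre line of the jaws, within the pads' length; the fingertips stand 11 mm ahead of it and the grasp point (between the pads) lies 8 mm behind it; x points along the fingers, y is the direction in which the jaws open and shut, and the axes are right-handed (so a half turn about x gives the same grasp; the last joint's range is limited). The gripper opens to 94 mm and grips with 3 to 60 N. Pads are 16 mm wide; open, the fingers measure 119 mm over their backs; the gripper's body (75 mm by 177 mm) begins 78 mm behind the grasp point.
Start: joints at [-1.398, 0.3, 1.521, -0, 1.321, -0.067], TCP at [130.623, -534.254, 216.446] pointing down, gripper open.
Joint ranges: [-3.03, 3.03], [-0.79, 2.21], [0.23, 2.52], [-1.04, 4.18], [0, 3.07], [-2.55, 2.55]. Speed limits (rad/s): [2.22, 2.22, 2.57, 3.14, 3.14, 3.14].

## Interface

Orientations are given as [roll, pitch, yaw] about the fixed x, y, z axes, in that order (R = Rz(yaw) Ry(pitch) Rx(roll)).
In Python, from cell import manip gives the robot as it stands.
- The arm moves only by the shell command python3 -m handwheel 'ROWS' [OPENING] [FORCE]. ROWS is JSON, a list of rows, each a list of 2 entries, a list of its own where there are three numbers: the shift along the tool's x, y, z in mm, then the turn about the tool's x in rad. In form: [[[x, y, z], spin], ...]. A call has exactly 10 rows; each row shifts and turns the commanded pose from where the row before left it, along the tool's axes as they then stand; what a row does not reach is not made up. A row lasts 1/8 s, in which the tool goes at most 62.5 mm and 10.7 degrees, less where a joint would pass 70% of its speed; a pose out of reach is approached as far as the arm can. A call with a gripper value outside its range is refused whole. OPENING is the closure in counts, from 0 (fully open) to 255 (shut), set as the call begins (- or left out, the last holds). The fingers move at their own pace and stop on an object; FORCE is the grip in N (left out, the last holds). Time passes only in rows, so rows that do not move let the fingers close, or fill a call up. It gives the time, the measured TCP pose, the force and the opening at its end, in the units of the state.
- manip.read_state(): the state, without advancing time (a new reading comes with each control period).
- manip.camera(name): name is "scene" or "top"; returns a dict with "pixels" (420x560x3 uint8, red, green, blue), "z_map" (420x560 float32, mm along the optical axis (not along the pixel's ray), 0 where there is no reading), "mtx" (3x3 intrinsics, pixels), "k1" (the pictures are not rectified: a ray, as slopes to the right and down, at radius r is drawn at 1 + k1 r^2 times it, then the intrinsics apply), "xyz" and "orientation" of the camera in the world. Camera axes: x right, y up, looking along -z (the intrinsics and any distortion apply to the point x, -y, -z); pixel columns grow to the right and rows downward; lengths in mm; the calibration is good to about 2 mm. A picture is of the moment at which its call begins.
- manip.sign_off(): hands the job in, once; it reports no verdict.
Trained networks look in the newest picture that a camera, given by its name, has taken for a name from the list of things; names that differ only in an ending like _2 or _b are one class to them, and where a whole thing is asked for, a point or a joint stands for the part that bears it (a point fixed in the world has none). Each returns a list of dicts, best first, with "confidence" (0 to 1); they miss things now and then, are a little off and sometimes report something else, mostly with a low value. They report only what shows in the picture. A call takes as long as a camera call.
- manip.cut_out(target, camera): "region" (420x560 bool, what is visible of it) and "centre" ([column, row] in pixels, amid what is visible of it).
The state is a dict: "clock": time; "joints": joint angles; "qd": joint speeds; "effort": joint torques, N m; "eef_pos": TCP position; "eef_rot": TCP orientation; "wrist_force": force on the tool from outside, world axes, zero at the start; "moment": the same for the moment, N m; "finger_gap": finger opening in mm.
Only numpy, scipy, OpenCV 4.12 (cv2) and the standard library are available. Lean on these libraries where they do the work, as an engineer would, in place of code of your own. Each camera call takes 0.05 s, during which the arm holds its last target. There are 200 camera calls.

## Working session

There is one attempt and no reset: what is moved stays moved. The work goes in short steps, Python scripts to look and compute and a shell command to move; the robot and the scene stay as the last step left them, time stands still between calls to the robot, and variables do not carry over. Pictures are saved under pics/ and viewed, about 8 in all and at most 12, crops included, and the job is handed in when it is done.

```bash
ls; mkdir -p pics
cat > h.py <<'E'
import numpy as np, cv2
from scipy.spatial.transform import Rotation as R
from cell import manip
def cam(n,save=None):
    c=manip.camera(n)
    if save: cv2.imwrite('pics/'+save,c['pixels'][:,:,::-1])
    return c
def rot(c):
    o=np.array(c['orientation']); return o if o.shape==(3,3) else R.from_euler('xyz',o).as_matrix()
def world(c,u,v,z=None):
    """pixels -> world; z_map depth, or intersect plane z"""
    K=np.array(c['mtx']); u=np.atleast_1d(u).astype(float); v=np.atleast_1d(v).astype(float)
    a=np.stack([(u-K[0,2])/K[0,0],(v-K[1,2])/K[1,1]],1); s=a.copy()
    for _ in range(20): s=a/(1+c['k1']*(s**2).sum(1,keepdims=True))
    d=np.c_[s[:,0],-s[:,1],-np.ones(len(s))]@rot(c).T
    p=np.array(c['xyz'])
    t=c['z_map'][v.round().astype(int),u.round().astype(int)] if z is None else (z-p[2])/d[:,2]
    return p+d*np.reshape(t,(-1,1))
def pix(c,P):
    K=np.array(c['mtx']); q=(np.atleast_2d(P)-c['xyz'])@rot(c); s=np.c_[q[:,0],-q[:,1]]/-q[:,2:]
    s=s*(1+c['k1']*(s**2).sum(1,keepdims=True)); return s*[K[0,0],K[1,1]]+[K[0,2],K[1,2]]
E
python3 - <<'E'
from h import *
np.set_printoptions(precision=1,suppress=True)
for n in ['scene','top']:
    c=cam(n,n+'0.png'); print(n,c['xyz'],c['orientation'],c['k1'])
    for t in ['mill','lid_top','lid_pointer','lid_prongs','catch_plate','dose_pot']:
        for r in manip.cut_out(t,n)[:2]:
            m=r['region']; v,u=np.nonzero(m&(c['z_map']>0)); w=world(c,u,v)
            print(t,round(r['confidence'],2),np.round(r['centre']),m.sum(),np.median(w,0),np.percentile(w,2,0),np.percentile(w,98,0))
print(manip.read_state())
E
```

```text
pics
scene [216.4 518.6 895.1] [ 0.7  0.  -2.6] -0.07931719677469982
mill 0.86 [332. 231.] 6886 [462.  -65.8  53.6] [ 380.2 -206.1   21.1] [561.7  -6.5 122.9]
lid_top 0.81 [330. 219.] 2206 [478.7 -78.8  99.3] [ 430.5 -140.9   70.9] [537.  -39.3 124.9]
lid_pointer 0.71 [330. 220.] 2195 [478.3 -79.4  99.4] [ 430.5 -142.5   70.9] [538.2 -39.5 124.9]
lid_prongs 0.88 [334. 218.] 2197 [477.4 -79.7  99.3] [ 430.1 -143.4   70. ] [532.9 -39.5 124.9]
lid_prongs 0.7 [201. 207.] 970 [748.8  22.   75.7] [730.8 -13.1   7.1] [785.5  39.2  87.6]
catch_plate 0.73 [352. 195.] 224 [ 474.9 -179.6   89.7] [ 461.4 -187.    60.3] [ 494.5 -162.7  100.9]
dose_pot 0.61 [368. 277.] 254 [364.3 -44.3  16.3] [349.  -60.5   0.1] [387.9 -20.8  35.7]
dose_pot 0.27 [336. 233.] 6892 [461.9 -65.5  53.6] [ 380.8 -206.2   20.4] [560.9  -6.5 122.9]
top [ 344.   -29.4 1240.8] [ 0.2 -0.  -1.6] -0.1783630040812291
mill 0.94 [304. 254.] 7125 [ 470.8 -106.2   52.7] [ 384.3 -214.4   33.2] [562.2 -10.9 121.9]
lid_top 0.87 [295. 246.] 2015 [479.6 -92.2  98.4] [ 430.9 -143.    73.9] [530.7 -43.9 123.9]
lid_pointer 0.91 [296. 249.] 2020 [479.3 -92.3  98.4] [ 430.9 -144.1   73.9] [530.5 -43.8 123.9]
lid_prongs 0.94 [295. 246.] 2084 [480.7 -92.   98.3] [ 431.  -144.5   72.7] [534.4 -43.1 123.9]
lid_prongs 0.72 [290. 140.] 324 [738.4 -76.9  70.5] [727.8 -94.9   6.1] [765.1 -59.8  76.3]
catch_plate 0.53 [338. 250.] 215 [ 476.1 -180.3   91.9] [ 459.6 -189.2   52.5] [ 498.5 -164.7  102.7]
dose_pot 0.61 [270. 308.] 146 [359.9 -34.8  20.8] [348.3 -57.8  -4.1] [380.  -18.5  47.8]
{'clock': 0.7, 'joints': array([-1.4,  0.3,  1.5,  0. ,  1.3, -0.1]), 'qd': array([ 0., -0.,  0., -0.,  0.,  0.]), 'effort': array([ -0. , -53.2, -35.3,   0.1,   0. ,  -0. ]), 'eef_pos': array([ 130.6, -534.2,  216.5]), 'eef_rot': array([ 1.6,  1.6, -1.3]), 'wrist_force': array([-0.4,  0.2, -0.5]), 'moment': array([ 0., -0.,  0.]), 'finger_gap': 93.61152915010354}
```

Run:
```python
from h import *
np.set_printoptions(precision=2,suppress=True)
ims=[]
for n in ['scene','top']:
    c=cam(n); px=c['pixels']; 
    lid=manip.cut_out('lid_top',n)[0]['region']; mill=manip.cut_out('mill',n)[0]['region']
    lid=cv2.dilate(lid.astype(np.uint8),np.ones((5,5)))>0
    v,u=np.nonzero(lid&(c['z_map']>0)); w=world(c,u,v)
    f=(abs(w[:,2]-98)<4); cc,r=cv2.minEnclosingCircle(w[f,:2].astype(np.float32)); print(n,'lidtop circle',cc,r,np.median(w[f,2]))
    b=w[:,2]>116; print('bar',cv2.minAreaRect(w[b,:2].astype(np.float32)),np.median(w[b,2]))
    hsv=cv2.cvtColor(px,cv2.COLOR_RGB2HSV)
    o=(hsv[...,0]>4)&(hsv[...,0]<22)&(hsv[...,1]>130)&(hsv[...,2]>110)
    nl,lab,st,ce=cv2.connectedComponentsWithStats(o.astype(np.uint8))
    for i in range(1,nl):
        if st[i,4]>4:
            vv,uu=np.nonzero(lab==i); print('orange',ce[i],st[i,4],np.median(world(c,uu,vv),0))
    v,u=np.nonzero((mill|lid)&(c['z_map']>0)); w=world(c,u,v); f=abs(w[:,2]-50)<5
    print('casing',cv2.minAreaRect(w[f,:2].astype(np.float32)))
    v,u=np.nonzero(manip.cut_out('catch_plate',n)[0]['region']);w=world(c,u,v);f=w[:,2]>92
    print('catch',cv2.minAreaRect(w[f,:2].astype(np.float32)),w[f].mean(0),w[:,2].max())
    ims.append(cv2.resize(px[150:330,220:420] if n=='top' else px[130:310,240:440],None,fx=2,fy=2.8*1.0,interpolation=cv2.INTER_CUBIC)[:,:,::-1])
cv2.imwrite('pics/c1.png',np.hstack(ims))
```

```text
scene lidtop circle (490.19464111328125, -89.33358764648438) 62.38786315917969 99.35182869445191
bar ((482.7812194824219, -92.49778747558594), (16.441946029663086, 102.69757843017578), 30.928974151611328) 122.75130290261393
orange [333.32 192.  ] 28 [ 504.43 -128.47  123.42]
orange [363.17 244.17] 6 [405.19 -89.49  52.71]
orange [186.97 280.68] 387 [609.65 227.1  160.87]
casing ((464.38604736328125, -111.0325698852539), (210.6843719482422, 206.15386962890625), 88.8917007446289)
catch ((476.9942626953125, -174.6685028076172), (26.214332580566406, 34.90745162963867), 89.1719970703125) [ 477.5  -178.39   97.09] 103.21770455146088
top lidtop circle (487.8470458984375, -88.00181579589844) 62.864742279052734 97.88832049928692
bar ((481.8589172363281, -94.15531921386719), (16.839509963989258, 104.60750579833984), 31.237518310546875) 121.40026267372491
orange [498.2 118.6] 5 [ 825.71 -612.72   35.31]
orange [424.29 153.  ] 7 [ 730.95 -412.49   27.43]
orange [149.93 185.46] 340 [607.11 225.46 160.02]
orange [168.33 191.47] 163 [600.86 190.97 118.62]
orange [449.4 179.8] 5 [ 661.97 -470.59   34.19]
orange [315.06 237.18] 51 [ 505.03 -131.98  121.29]
orange [294.  284.8] 10 [404.91 -90.79  50.29]
casing ((462.79144287109375, -113.14991760253906), (208.88111877441406, 204.04006958007812), 87.6474609375)
catch ((420.9600830078125, -107.81475067138672), (30.695301055908203, 217.57986450195312), 36.46816635131836) [ 476.41 -179.72  108.02] 1240.7593200770343
```

View pics/c1.png

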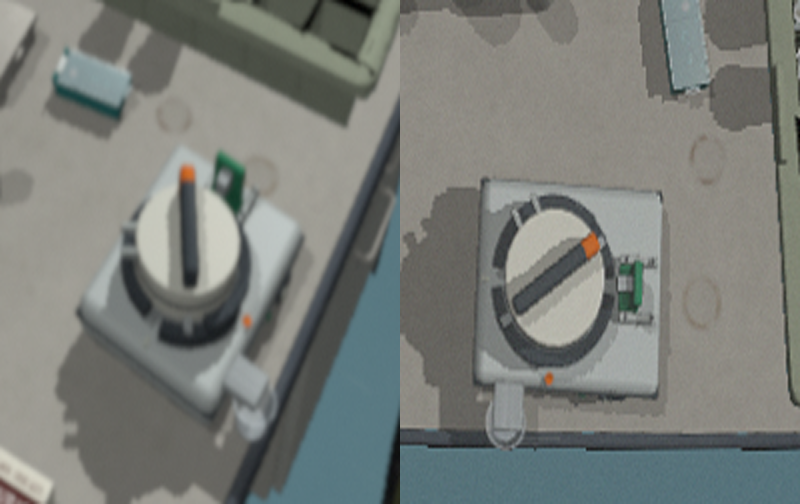

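View pics/scene0.png

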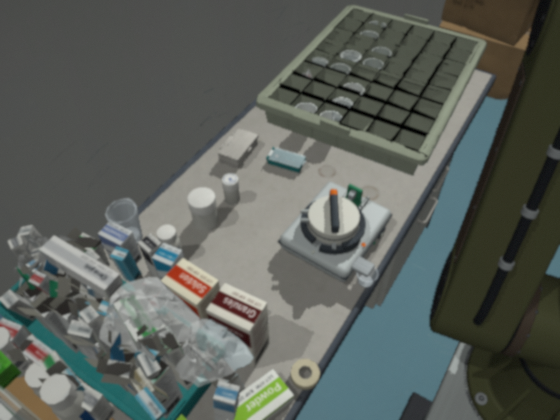

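```bash
cat > plan.py <<'E'
from h import *
import sys
np.set_printoptions(precision=3,suppress=True)
def tool(): 
    s=manip.read_state(); return s,R.from_euler('xyz',s['eef_rot']).as_matrix()
def to(P,bar=None):
    s,M=tool(); print('t',s['clock'],'pos',s['eef_pos'],'x',M[:,0],'y',M[:,1],'gap',s['finger_gap'],'F',s['wrist_force'],'M',s['moment'],'j',s['joints'])
    print('shift in tool axes',M.T@(np.array(P)-s['eef_pos']))
    if bar is not None: # bar direction angle world; y must be perpendicular
        for k in (-2,-1,0,1,2):
            ya=np.arctan2(M[1,1],M[0,1]); sp=ya-(bar+np.pi/2+k*np.pi)
            print('spin(cw+)',sp, 'y angle',ya)
if __name__=='__main__': to(eval(sys.argv[1]),eval(sys.argv[2]) if len(sys.argv)>2 else None)
E
python3 plan.py [482,-93.3,216] -1.03
```

```text
t 1.1 pos [ 130.615 -534.252  216.459] x [-0. -0. -1.] y [ 0.237 -0.971  0.   ] gap 93.94246772791249 F [0.141 0.484 0.072] M [ 0.011 -0.015 -0.081] j [-1.398  0.3    1.521 -0.     1.321 -0.067]
shift in tool axes [   0.454 -344.882 -446.056]
spin(cw+) 4.411382373876426 y angle -1.3310066065082635
spin(cw+) 1.2697897202866333 y angle -1.3310066065082635
spin(cw+) -1.87180293330316 y angle -1.3310066065082635
spin(cw+) -5.013395586892953 y angle -1.3310066065082635
spin(cw+) -8.154988240482746 y angle -1.3310066065082635
```

```bash
python3 -m handwheel '[[[0,-34.5,-44.6],0],[[0,-34.5,-44.6],0],[[0,-34.5,-44.6],0],[[0,-34.5,-44.6],0],[[0,-34.5,-44.6],0],[[0,-34.5,-44.6],0],[[0,-34.5,-44.6],0],[[0,-34.5,-44.6],0],[[0,-34.5,-44.6],0],[[0,-34.4,-44.6],0]]' 140 25
python3 -m handwheel '[[[0,0,0],-0.18],[[0,0,0],-0.18],[[0,0,0],-0.18],[[0,0,0],-0.18],[[5,0,0],-0.18],[[5,0,0],-0.18],[[10,0,0],-0.18],[[10,0,0],-0.18],[[10,0,0],-0.18],[[10,0,0],-0.18]]'
python3 plan.py [482,-93.3,112] -1.03
```

```text
clock: 2.35
eef_pos: [482.9, -91.6, 216.7]
eef_rot: [2.591, 1.57, -0.311]
wrist_force: [0.1, -1.2, -0.4]
finger_gap: 42.1
clock: 3.6
eef_pos: [482.0, -93.3, 166.2]
eef_rot: [0.825, 1.571, -0.271]
wrist_force: [-0.2, 0.4, -0.7]
finger_gap: 42.5
t 3.6 pos [481.967 -93.282 166.176] x [ 0. -0. -1.] y [0.889 0.457 0.   ] gap 42.49944555864736 F [-0.203  0.359 -0.709] M [-0.044 -0.17  -0.003] j [-0.266  0.219  1.746 -0.     1.177 -0.741]
shift in tool axes [54.176  0.016  0.026]
spin(cw+) 6.21739289905661 y angle 0.47500391867191993
spin(cw+) 3.0758002454668167 y angle 0.47500391867191993
spin(cw+) -0.0657924081229766 y angle 0.47500391867191993
spin(cw+) -3.2073850617127695 y angle 0.47500391867191993
spin(cw+) -6.348977715302563 y angle 0.47500391867191993
```

```bash
python3 -m handwheel '[[[10,0,0],-0.066],[[10,0,0],0],[[10,0,0],0],[[8,0,0],0],[[6,0,0],0],[[5,0,0],0],[[4,0,0],0],[[0,0,0],0],[[0,0,0],0],[[0,0,0],0]]'
python3 -m handwheel '[[[0,0,0],0],[[0,0,0],0],[[0,0,0],0],[[0,0,0],0],[[0,0,0],0],[[0,0,0],0],[[0,0,0],0],[[0,0,0],0],[[0,0,0],0],[[0,0,0],0]]' 255 25
python3 plan.py [482,-93.3,112] -1.03 | head -2
python3 -c "
from h import *
c=cam('scene'); cv2.imwrite('pics/g1.png',cv2.resize(c['pixels'][130:310,240:440],None,fx=3,fy=3,interpolation=cv2.INTER_CUBIC)[:,:,::-1])"
```

```text
clock: 4.85
eef_pos: [482.0, -93.3, 113.6]
eef_rot: [0.704, 1.57, -0.332]
wrist_force: [-0.1, -0.3, -0.2]
finger_gap: 42.4
clock: 6.1
eef_pos: [482.5, -93.0, 113.6]
eef_rot: [1.315, 1.569, 0.279]
wrist_force: [4.1, 3.3, -1.9]
finger_gap: 16.2
t 6.1 pos [482.498 -93.015 113.595] x [ 0.001  0.    -1.   ] y [0.86  0.51  0.001] gap 16.24255027486034 F [ 4.072  3.256 -1.927] M [ 0.606 -0.956  0.034] j [-0.265  0.286  1.797  0.001  1.057 -0.801]
shift in tool axes [ 1.594 -0.576 -0.009]
```

View pics/g1.png

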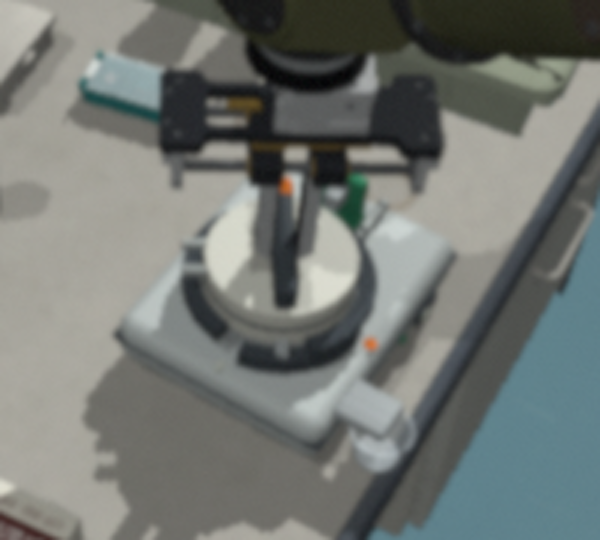

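```bash
python3 -m handwheel '[[[0,0.6,0],0.08],[[0,0,0],0.1],[[0,0,0],0.1],[[0,0,0],0.1],[[0,0,0],0.1],[[0,0,0],0.07],[[0,0,0],0.03],[[0,0,0],0],[[0,0,0],0],[[0,0,0],0]]'
python3 plan.py [482,-93.3,112] -1.57 | head -2
```

```text
clock: 7.4
eef_pos: [483.0, -92.8, 113.6]
eef_rot: [1.832, 1.569, 0.217]
wrist_force: [4.9, 2.9, -1.0]
finger_gap: 15.9
t 7.4 pos [482.963 -92.782 113.607] x [ 0.001  0.    -1.   ] y [ 0.999 -0.044  0.001] gap 15.873461169414355 F [ 4.906  2.885 -1.046] M [ 0.555 -1.023 -0.019] j [-0.265  0.287  1.796  0.001  1.058 -0.221]
shift in tool axes [ 1.606 -0.942  0.56 ]
```

```bash
python3 -m handwheel '[[[0,0.7,-0.6],0.02],[[0,0.5,0],0.02],[[0,0,0],0.02],[[0,0,0],0],[[0,0,0],0],[[0,0,0],0],[[0,0,0],0],[[0,0,0],0],[[0,0,0],0],[[0,0,0],0]]'
python3 plan.py [482,-93.3,112] -1.57 | head -2
```

```text
clock: 8.65
eef_pos: [483.6, -92.5, 113.5]
eef_rot: [-1.278, 1.571, -2.953]
wrist_force: [-2.0, 0.5, 5.2]
finger_gap: 16.1
t 8.65 pos [483.625 -92.474 113.524] x [-0. -0. -1.] y [ 0.995 -0.105 -0.   ] gap 16.086352026906585 F [-2.028  0.504  5.235] M [0.207 0.459 0.44 ] j [-0.263  0.289  1.793 -0.     1.06  -0.158]
shift in tool axes [ 1.524 -1.53   0.991]
```

```bash
python3 -m handwheel '[[[0,0,0],-0.02],[[0,-0.3,0],-0.02],[[0,0,0],0],[[2,0,0],0],[[2,0,0],0],[[2,0,0],0],[[2,0,0],0],[[2,0,0],0],[[2,0,0],0],[[0,0,0],0]]' 255 40
python3 plan.py [482,-93.3,112] -1.57 | head -2
```

```text
clock: 9.9
eef_pos: [483.5, -92.5, 101.9]
eef_rot: [1.335, 1.57, -0.302]
wrist_force: [-3.3, 0.4, 11.6]
finger_gap: 15.9
t 9.9 pos [483.543 -92.515 101.86 ] x [ 0. -0. -1.] y [ 0.998 -0.066  0.   ] gap 15.92872296142473 F [-3.297  0.447 11.603] M [0.169 0.854 0.   ] j [-0.263  0.305  1.803 -0.     1.033 -0.198]
shift in tool axes [-10.141  -1.484   0.886]
```

```bash
python3 -m handwheel '[[[0,0,0],0.1],[[0,0,0],0.15],[[0,0,0],0.15],[[0,0,0],0.15],[[0,0,0],0.15],[[0,0,0],0.15],[[0,0,0],0.15],[[0,0,0],0.15],[[0,0,0],0.1],[[0,0,0],0.05]]'
python3 plan.py [482,-93.3,112] -1.57 | head -2
```

```text
clock: 11.15
eef_pos: [484.7, -92.9, 102.5]
eef_rot: [2.624, 1.567, -0.314]
wrist_force: [4.2, -1.5, 9.6]
finger_gap: 15.8
t 11.15 pos [484.678 -92.865 102.509] x [ 0.004 -0.001 -1.   ] y [ 0.202 -0.979  0.002] gap 15.785777542112994 F [ 4.232 -1.499  9.573] M [-0.161 -0.619  0.703] j [-0.263  0.305  1.802 -0.     1.031  1.104]
shift in tool axes [-9.5   -0.097  2.678]
```

```bash
python3 -c "
from plan import *
c=cam('top'); cv2.imwrite('pics/g2.png',cv2.resize(np.hstack([c['pixels'][170:310,230:370],cam('scene')['pixels'][160:300,260:400]]),None,fx=2.8,fy=2.8,interpolation=cv2.INTER_CUBIC)[:,:,::-1])
to([0,0,0])"
```

```text
t 11.25 pos [484.74  -92.858 102.541] x [ 0.004 -0.001 -1.   ] y [ 0.203 -0.979  0.002] gap 15.706331079599515 F [ 2.76  -1.017  9.091] M [-0.112 -0.491  0.633] j [-0.263  0.305  1.802 -0.     1.031  1.103]
shift in tool axes [ 100.572 -189.595  456.124]
```

View pics/g2.png

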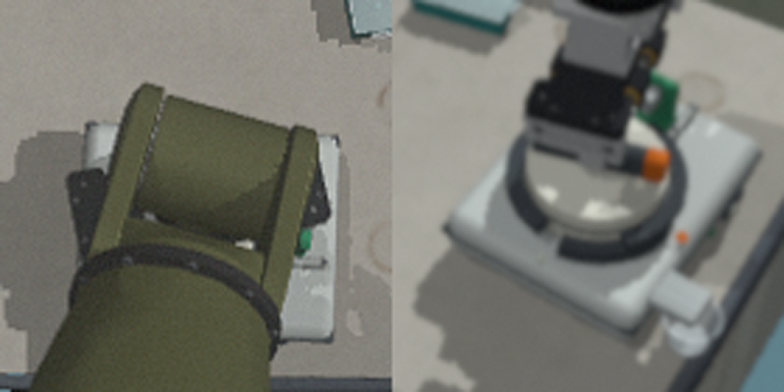

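```bash
cat > orange.py <<'E'
from plan import *
c=cam('scene'); hsv=cv2.cvtColor(c['pixels'],cv2.COLOR_RGB2HSV)
o=(hsv[...,0]>4)&(hsv[...,0]<22)&(hsv[...,1]>130)&(hsv[...,2]>90); o[:,:280]=0; o[320:]=0
nl,lab,st,ce=cv2.connectedComponentsWithStats(o.astype(np.uint8))
for i in range(1,nl):
    if st[i,4]>3:
        vv,uu=np.nonzero(lab==i); w=np.median(world(c,uu,vv),0); d=w-[483.5,-92.5,0]; print('orange',ce[i],st[i,4],w,'r',np.hypot(*d[:2]),'ang',np.arctan2(d[1],d[0]))
to([0,0,0])
E
python3 orange.py
```

```text
orange [353.712 218.225] 80 [439.201 -97.95  109.122] r 44.63316722628296 ang -3.0191824923219075
orange [363.2 244.4] 5 [404.703 -88.244  52.775] r 78.91146045279474 ang 3.087630015032463
t 11.3 pos [484.73  -92.857 102.521] x [ 0.004 -0.001 -1.   ] y [ 0.204 -0.979  0.002] gap 15.929653047992643 F [ 3.106 -0.95  10.078] M [-0.069 -0.516  0.656] j [-0.263  0.305  1.802 -0.     1.031  1.102]
shift in tool axes [ 100.556 -190.121  455.893]
```

```bash
python3 -m handwheel '[[[1,0,0],0],[[0.5,0,0],0],[[0,0,0],0.04],[[0,0,0],0.05],[[0,0,0],0.05],[[0,0,0],0.05],[[0,0,0],0.05],[[0,0,0],0.02],[[0,0,0],0],[[0,0,0],0]]'
python3 orange.py
```

```text
clock: 12.55
eef_pos: [484.2, -93.0, 100.9]
eef_rot: [2.72, 1.568, -0.476]
wrist_force: [-1.7, -1.9, 12.1]
finger_gap: 16.0
orange [350.88  222.964] 83 [438.559 -85.075 106.657] r 45.55019169108645 ang 2.977845905408289
orange [363.2 244.4] 5 [404.356 -89.119  51.801] r 79.21649091561787 ang 3.098899229137634
t 12.6 pos [484.141 -92.975 100.854] x [ 0.002 -0.001 -1.   ] y [-0.055 -0.999  0.001] gap 15.855976849185224 F [-0.403 -1.937 10.883] M [-0.351  0.248  0.203] j [-0.264  0.307  1.804 -0.001  1.028  1.362]
shift in tool axes [ 99.646 -66.51  488.728]
```

```bash
python3 -m handwheel '[[[0,0,0],0.02],[[0,0,0],0.02],[[0,0,0],0],[[0,0,0],0],[[0,0,0],0],[[0,0,0],0],[[0,0,0],0],[[0,0,0],0],[[0,0,0],0],[[0,0,0],0]]'
python3 orange.py
```

```text
clock: 13.85
eef_pos: [484.2, -93.0, 100.9]
eef_rot: [2.654, 1.568, -0.581]
wrist_force: [-1.8, -3.2, 10.8]
finger_gap: 16.1
orange [350.976 223.   ] 82 [438.54  -85.38  107.389] r 45.52069483369866 ang 2.984525013883919
orange [363.2 244.4] 5 [404.438 -88.796  53.601] r 79.14836209134681 ang 3.094780927175159
t 13.9 pos [484.175 -93.025 100.847] x [ 0.002 -0.002 -1.   ] y [-0.094 -0.996  0.001] gap 15.621259069279818 F [-0.641 -2.586 11.558] M [-0.481  0.176  0.763] j [-0.264  0.307  1.804 -0.001  1.028  1.401]
shift in tool axes [ 99.568 -47.425 491.005]
```

```bash
python3 -m handwheel '[[[0,0,0],-0.02],[[0,0,0],-0.015],[[0,0,0],0],[[-2,0,0],0],[[-2,0,0],0],[[-2,0,0],0],[[-2,0,0],0],[[-0.5,0,0],0],[[0,0,0],0],[[0,0,0],0]]'
python3 orange.py
```

```text
clock: 15.15
eef_pos: [483.9, -92.9, 108.9]
eef_rot: [2.638, 1.569, -0.563]
wrist_force: [0.8, -3.3, 7.0]
finger_gap: 15.6
orange [351.506 220.518] 83 [438.254 -85.403 115.649] r 45.79936118783985 ang 2.985998831891857
orange [363.2 244.4] 5 [404.931 -88.343  52.294] r 78.67879992358957 ang 3.088734059722296
t 15.2 pos [483.926 -92.908 108.848] x [ 0.002 -0.001 -1.   ] y [-0.059 -0.998  0.001] gap 15.354577319136109 F [ 0.153 -3.425  5.463] M [-0.685 -0.187  0.308] j [-0.264  0.295  1.798 -0.001  1.047  1.367]
shift in tool axes [107.97  -64.092 488.773]
```

```bash
python3 -m handwheel '[[[0,0,0],0],[[0,0,0],0],[[0,0,0],0],[[0,0,0],0],[[0,0,0],0],[[-10,0,0],0],[[-10,0,0],0],[[-10,0,0],0],[[-20,0,0],0],[[-20,0,0],0]]' 140 25
python3 orange.py
```

```text
clock: 16.45
eef_pos: [483.4, -92.4, 179.7]
eef_rot: [2.944, 1.57, -0.257]
wrist_force: [-0.4, 0.0, 0.3]
finger_gap: 42.4
orange [351.605 220.284] 81 [438.239 -85.248 116.993] r 45.83786206742042 ang 2.9827186141828923
orange [363.167 244.167] 6 [405.257 -89.48   52.525] r 78.30097448933587 ang 3.1030164739456256
t 16.5 pos [484.322 -92.654 182.219] x [ 0.004 -0.001 -1.   ] y [-0.059 -0.998  0.001] gap 42.32929730966148 F [ 0.293 -1.449  2.979] M [ 0.017 -0.015  0.068] j [-0.263  0.204  1.724  0.     1.21   1.367]
shift in tool axes [180.244 -64.017 489.663]
```

```bash
python3 -m handwheel '[[[0,20,0],0],[[0,20,0],0],[[0,20,0],0],[[0,20,0],0],[[0,20,0],0],[[0,20,0],0],[[0,15,0],0],[[0,5,2],0],[[0,0,0],0],[[0,0,0],0]]' 255 25
python3 - <<'E'
from plan import *
for n in ['scene','top']:
    c=cam(n); px=c['pixels']; z=c['z_map']
    hsv=cv2.cvtColor(px,cv2.COLOR_RGB2HSV); g=(hsv[...,0]>55)&(hsv[...,0]<90)&(hsv[...,1]>110)&(z>0)
    v,u=np.nonzero(g); w=world(c,u,v); f=(abs(w[:,0]-478)<35)&(abs(w[:,1]+180)<35)&(w[:,2]>60)&(w[:,2]<108); w=w[f]
    M=tool()[1]; d=(w-[484,-92.6,0])@M  # tool axes: y outward along mill -y
    print(n,f.sum(),'y pct',np.percentile(d[:,1],[1,10,50,90,99]),'z',np.percentile(d[:,2],[2,50,98]),'h',np.percentile(w[:,2],[2,98]))
    t=d[w[:,2]>96]; print('top',t.mean(0) if len(t) else None)
    cv2.imwrite(f'pics/d_{n}.png',px[:,:,::-1]); 
    L=manip.cut_out('lid_top',n)
    if L:
        v,u=np.nonzero(L[0]['region']&(z>0)); w=world(c,u,v); h=w[:,2]; b=w[(h>113)&(h<126)]
        print('lid top z',np.median(h[(h>88)&(h<101)]),'bar',np.median(b[:,2]),cv2.minAreaRect(b[:,:2].astype(np.float32)))
to([484-.055*115,-92.6-115,85])
a=cv2.imread('pics/d_scene.png')[150:290,260:400]; b=cv2.imread('pics/d_top.png')[180:320,240:380]
cv2.imwrite('pics/d.png',cv2.resize(np.hstack([a,b]),None,fx=2.8,fy=2.8,interpolation=cv2.INTER_CUBIC))
E
```

```text
clock: 17.75
eef_pos: [473.2, -231.7, 178.5]
eef_rot: [-1.979, 1.571, 1.104]
wrist_force: [0.1, -0.2, -0.0]
finger_gap: 0.3
scene 77 y pct [82.386 85.89  88.988 91.972 93.703] z [-12.944  10.405  15.727] h [ 62.888 102.72 ]
top [-99.543  89.579   0.607]
lid top z 95.86088876492528 bar 119.04894779543895 ((483.047607421875, -92.71883392333984), (18.811901092529297, 104.27658081054688), 87.88545227050781)
top 4 y pct [79.984 80.579 83.168 92.288 95.403] z [15.351 16.585 18.482] h [60.817 79.009]
top None
lid top z 94.3054850730523 bar 118.1554626443127 ((480.8346862792969, -93.53473663330078), (16.17940902709961, 102.72028350830078), 87.90530395507812)
t 17.95 pos [ 473.212 -231.754  178.486] x [ 0. -0. -1.] y [-0.059 -0.998  0.   ] gap 0.583506901921766 F [-1.142  0.161  0.852] M [-0.04  -0.008  0.023] j [-0.525  0.283  1.634  0.     1.224  1.105]
shift in tool axes [ 93.486 -24.374  -3.033]
```

View pics/d.png

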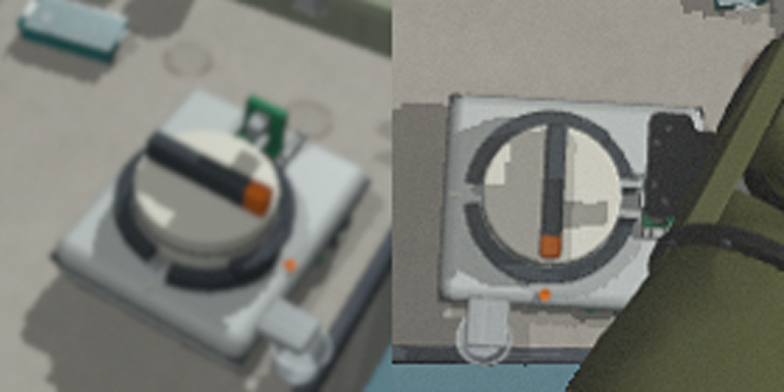

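```bash
python3 -m handwheel '[[[15,0,0],0],[[15,0,0],0],[[15,0,0],0],[[15,0,0],0],[[14,0,0],0],[[10,0,0],0],[[9,0,0],0],[[0,-5,-2],0],[[0,-8,0],0],[[0,-7,0],0]]'
python3 -m handwheel '[[[0,-3,0],0],[[0,-3,0],0],[[0,-2,0],0],[[0,-2,0],0],[[0,-2,0],0],[[0,-2,0],0],[[0,-2,0],0],[[0,-2,0],0],[[0,0,0],0],[[0,0,0],0]]'
python3 plan.py [478,-185,83]
```

```text
clock: 19.2
eef_pos: [476.5, -211.6, 85.8]
eef_rot: [2.732, 1.57, -0.468]
wrist_force: [0.3, 0.7, 0.2]
finger_gap: 0.6
clock: 20.45
eef_pos: [477.4, -194.1, 85.4]
eef_rot: [-1.55, 1.57, 1.533]
wrist_force: [-0.4, 0.4, -0.0]
finger_gap: 0.2
t 20.45 pos [ 477.4   -194.082   85.396] x [ 0.  0. -1.] y [-0.059 -0.998 -0.   ] gap 0.20063460435970432 F [-0.396  0.392 -0.01 ] M [-0.022 -0.011  0.04 ] j [-0.457  0.375  1.751  0.     1.015  1.172]
shift in tool axes [ 2.399 -9.101 -0.062]
```

```bash
python3 -m handwheel '[[[0,-1,0],0],[[0,-1,0],0],[[0,-1,0],0],[[0,-1,0],0],[[0,-1,0],0],[[0,-1,0],0],[[0,-1,0],0],[[0,-1,0],0],[[0,0,0],0],[[0,0,0],0]]'
python3 -m handwheel '[[[0,-1,0],0],[[0,-1,0],0],[[0,-1,0],0],[[0,-1,0],0],[[0,-1,0],0],[[0,0,0],0],[[0,0,0],0],[[0,0,0],0],[[0,0,0],0],[[0,0,0],0]]'
```

```text
clock: 21.7
eef_pos: [477.7, -189.3, 85.8]
eef_rot: [1.767, 1.565, -1.434]
wrist_force: [-3.4, -26.7, -2.1]
finger_gap: 0.5
clock: 22.95
eef_pos: [477.9, -188.7, 86.4]
eef_rot: [1.771, 1.558, -1.43]
wrist_force: [-9.3, -61.9, -5.0]
finger_gap: 0.5
```

```bash
python3 -m handwheel '[[[0,6,0],0],[[0,6,0],0],[[0,15,0],0],[[0,25,0],0],[[0,30,0],0],[[0,30,0],0],[[0,20,0],0],[[0,0,0],0],[[0,0,0],0],[[0,0,0],0]]'
cat > chk.py <<'E'
from plan import *
M=np.array([[0,-.055,-.998],[0,-.998,.055],[-1,0,0]])
for n in ['scene','top']:
    c=cam(n); px=c['pixels']; z=c['z_map']
    hsv=cv2.cvtColor(px,cv2.COLOR_RGB2HSV); g=(hsv[...,0]>55)&(hsv[...,0]<90)&(hsv[...,1]>110)&(z>0)
    v,u=np.nonzero(g); w=world(c,u,v); f=(abs(w[:,0]-478)<35)&(abs(w[:,1]+175)<35)&(w[:,2]>60)&(w[:,2]<108); w=w[f]
    d=(w-[484,-92.6,0])@M
    t=d[w[:,2]>96]; print(n,len(t),'top',t.mean(0) if len(t) else None, np.percentile(t[:,1],[5,95]) if len(t) else '')
    cv2.imwrite(f'pics/e_{n}.png',px[:,:,::-1])
to([484,-92.6,85])
a=cv2.imread('pics/e_scene.png')[165:265,290:390]; b=cv2.imread('pics/e_top.png')[200:300,270:370]
cv2.imwrite('pics/e.png',cv2.resize(np.hstack([a,b]),None,fx=4,fy=4,interpolation=cv2.INTER_CUBIC))
E
python3 chk.py
```

```text
clock: 24.2
eef_pos: [470.5, -312.2, 85.5]
eef_rot: [-1.238, 1.571, 1.845]
wrist_force: [0.4, -0.5, -0.3]
finger_gap: 0.3
scene 35 top [-99.214  76.351   0.707] [73.175 79.783]
top 15 top [-99.801  81.791  -1.853] [78.966 83.592]
t 24.3 pos [ 470.507 -312.456   85.558] x [ 0.  0. -1.] y [-0.058 -0.998 -0.   ] gap 0.49252715080437287 F [0.35  0.416 0.024] M [ 0.053 -0.043  0.007] j [-0.651  0.472  1.608  0.     1.062  0.978]
shift in tool axes [   0.563 -220.268   -0.629]
```

View pics/e.png

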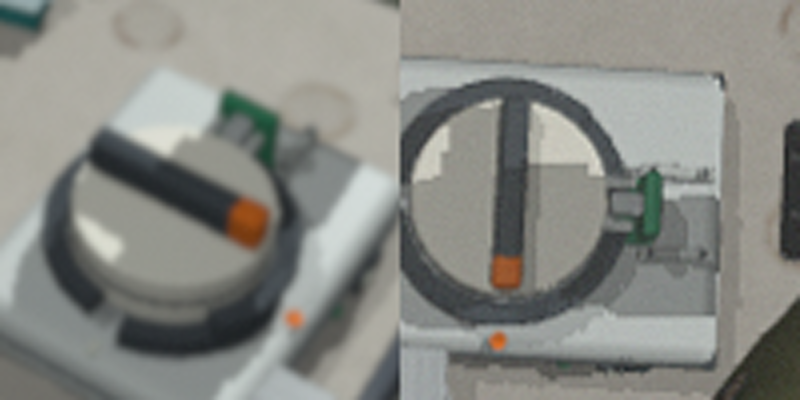

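```bash
python3 -c "
from h import *
print(manip.sign_off())"
```

```text
the job is handed in; nothing more can be done
None
```

The lid is locked, the green catch is pushed in, and I handed the job in at about 24 s with the robot well clear of the mill.

**What I did:** I gripped the bar and turned the lid clockwise to its stop at the way in. I then pushed it down about 12 mm, turned it a quarter turn on to the end stop and let it spring up. Last, I pushed the catch in with closed fingers.

**Lid:** The bar lines up with the orange dot. After release the lid sits about 3.5 mm lower than at the start, which matches the click notch.

**Catch:** It moved about 13 mm in the scene camera, up to a hard stop. In the last picture the nose sits between the two prongs.

**Less certain:**
- **Catch fully in:** I have only the hard stop and the picture for this. The catch's exact starting travel wasn't measured. The two cameras also disagree by about 5 mm on where the catch ended up.
- **Push force:** My last push against the stop reached about 62 N at the wrist. That is under the 120 N limit, and only the fingertips were touching.
- **Other objects:** I saw the pot under the chute after the lid was locked, and nothing else came near the tool. I didn't re-measure the bystanders at the end.

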